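# Load the capsule dispenser for a tasting run

## Robot

A 6-joint arm with a two-finger parallel gripper is mounted at the origin on the work surface. World frame = base frame: x ahead of the robot, y to its left, z up, the work surface at z = 0. Lengths are in mm, angles in degrees, forces in N, time in s.
With the tool pointing down it reaches from about 300 to 850 mm from the base axis. Payload 4.2 kg.
Tool frame: the origin (TCP) lies midway between the tips of the shut fingers; the grasp point (between the pads) lies 19 mm behind it; z points along the fingers, y is the line along which they close (so a half turn about z gives the same grasp; the last joint's range is limited). The gripper opens to 91 mm and grips with 3 to 60 N. Pads are 32 mm wide; open, the fingers measure 118 mm over their backs; the gripper's body (76 mm by 178 mm) begins 60 mm behind the grasp point.
Start: joints at [66.979, 18.312, 89.639, -0, 72.044, -1.146], TCP at [214.244, 533.613, 213.976] pointing down, gripper open.
Joint ranges: [-177.97, 177.97], [-48.28, 115.42], [12.27, 149.76], [-77.06, 257.06], [2.81, 150.46], [-146.56, 146.56]. Speed limits (degrees/s): [147.25, 147.25, 180, 180, 180, 180].

## Interface

Orientations are given as [roll, pitch, yaw] about the fixed x, y, z axes, in that order (R = Rz(yaw) Ry(pitch) Rx(roll)).
In Python, from workcell import env gives the robot as it stands.
- The arm moves only by the shell command python3 -m jog 'ROWS' [FORCE]. ROWS is a JSON object of lists of equal length, an entry for each row: "jaw": the finger opening in mm, from 0 to 91.2; "slide": the shift along the tool's x, y, z in units of 30 mm (1.0 is 30 mm), a list of three; "spin": the turn about the tool's z in units of 8 degrees (1.0 is 8 degrees). In form: {"jaw": [jaw, ...], "slide": [[dx, dy, dz], ...], "spin": [spin, ...]}. A call has 1 to 10 rows; each row shifts and turns the commanded pose from where the row before left it, along the tool's axes as they then stand; what a row does not reach is not made up. A row lasts 1/10 s, in which the tool goes at most 50 mm and 8.59 degrees, less where a joint would pass 70% of its speed; a pose out of reach is approached as far as the arm can. A call is refused whole if a number of a shift passes 1 or a number of a turn 1, either way. A call with a gripper value outside its range is refused whole. The fingers move at their own pace and stop on an object; FORCE is the grip in N (left out, the last holds). Time passes only in rows, so rows that do not move let the fingers close. It gives the time, the measured TCP pose, the force, the opening and the grip force at its end, in the units of the state.
- env.state(): the state, without advancing time (a new reading comes with each control period).
- env.grab_frame(name): name is "side" or "top"; returns the picture (480x640x3 uint8, red, green, blue); there is no depth.
- env.camera_model(name): a dict with "fx", "fy", "cx", "cy" (pixels), "camera_from_world" (4x4, takes a point from world to camera coordinates). Camera axes: x right, y up, looking along -z (the intrinsics and any distortion apply to the point x, -y, -z); pixel columns grow to the right and rows downward; lengths in mm; the calibration is good to about 2 mm. A picture is of the moment at which its call begins. camera_model takes no time and is no camera call.
- env.job_done(): hands the job in; it is judged then, once.
The state is a dict: "time_s": time; "qpos": joint angles; "qvel": joint speeds; "effort": joint torques, N m; "ee_pos": TCP position; "ee_rot": TCP orientation; "force": force on the tool from outside, world axes, zero at the start; "torque": the same for the moment, N m; "gripper_width": finger opening in mm; "gripper_force": force on a finger pad.
Only numpy, scipy, OpenCV 4.12 (cv2) and the standard library are available. Lean on these libraries where they do the work, as an engineer would, in place of code of your own. Each camera call takes 0.05 s, during which the arm holds its last target. There are 200 camera calls.

## Task

Load the clear-tube capsule dispenser through its top for the tasting run, every capsule foil lid up, so that they will come out at the bottom in the order gold, green, blue, red; then close its mouth with the cap, sitting flat. Leave the black capsule, the tamper, the carafe and the milk pitcher where they stand.

Things in the scene. Friction and masses are not known exactly. Their poses are not given: they have to be found in the camera images.
- gold_capsule: gold coffee capsule, 30 mm high, standing with its flat foil lid up: nearly cylindrical body, 31 mm wide at the foot, 34 under the rim; rim 38 mm wide, 3 thick, at the top (27 to 30 mm above the origin); 16 g. Origin: centre of the foot, z up to the lid. Pick it up by the rim, from above. Starts upright on the counter.
- green_capsule: green coffee capsule, 30 mm high, standing with its flat foil lid up: nearly cylindrical body, 31 mm wide at the foot, 34 under the rim; rim 38 mm wide, 3 thick, at the top (27 to 30 mm above the origin); 16 g. Origin: centre of the foot, z up to the lid. Pick it up by the rim, from above. Starts upright on the counter.
- blue_capsule: blue coffee capsule, 30 mm high, standing with its flat foil lid up: nearly cylindrical body, 31 mm wide at the foot, 34 under the rim; rim 38 mm wide, 3 thick, at the top (27 to 30 mm above the origin); 16 g. Origin: centre of the foot, z up to the lid. Pick it up by the rim, from above. Starts upright on the counter.
- red_capsule: red coffee capsule, 30 mm high, standing with its flat foil lid up: nearly cylindrical body, 31 mm wide at the foot, 34 under the rim; rim 38 mm wide, 3 thick, at the top (27 to 30 mm above the origin); 16 g. Origin: centre of the foot, z up to the lid. Pick it up by the rim, from above. Starts upright on the counter.
- cap: cap of the dispenser, standing on the counter: steel disc 76 mm wide (8 to 12 mm above the origin), under it a grey tapered plug (40 mm wide at the disc, 30 at the bottom), on it a black round knob 22 mm wide (12 to 32 mm above the origin) to hold it by; 60 g. Origin: centre of the plug's underside, z up. Seated, its disc lies on the mouth ring: origin 138 mm above the dispenser's.
- dispenser: fixed dispenser: upright clear tube, 41 mm inside, on four chrome legs and a black round base 104 mm wide. Capsules drop in at the top, the first into a clear seat (floor 12 mm above the origin), the next on top of it; holds four. Tube flares above 128 mm to a chrome mouth ring: 54 mm inside, 62 outside, top at 146 mm. Origin: base's underside, on the axis; z up, -x the take-out gap.
- black_capsule: black capsule of the same shape, not for this run; to be left alone. Origin at the centre of its foot.
- tamper: coffee tamper, to be left alone: steel disc 58 wide and 22 high with a dark wooden handle 33 wide, 78 high in all. Origin at the centre of its underside. Sizes in mm.
- carafe: glass carafe with a black lid and a black handle, to be left alone: 132 wide, 140 high; the handle reaches 108 from the axis along +x. Origin at the centre of its underside. Sizes in mm.
- pitcher: steel milk pitcher, to be left alone: 92 wide, 105 high; the handle reaches 78 from the axis along +x, a small spout on the other side. Origin at the centre of its underside. Sizes in mm.
There are look-alikes about, which are no part of the job. Leave any orange, pink or purple look-alike of the cap alone.

How it is judged:
By the outcome, as a careful person would: the job done as asked, in the order asked, and still so for the second after the job is handed in, with the robot touching nothing.
It also fails if it takes over 109 s, if anything falls off the work surface, if the arm or the gripper's body presses on something with over 40 N, if the wrist force passes 120 N, or if a joint passes its speed limit or range.

## Working session

There is one attempt and no reset: what is moved stays moved. The work goes in short steps, Python scripts to look and compute and a shell command to move; the robot and the scene stay as the last step left them, time stands still between calls to the robot, and variables do not carry over. Pictures are saved under pics/ and viewed, at most 14 in all, crops included, and the job is handed in when it is done.

```bash
ls; mkdir -p pics
python3 - <<'E'
from workcell import env
import cv2, numpy as np
for n in ["top","side"]:
    cv2.imwrite(f"pics/{n}0.png", env.grab_frame(n)[:,:,::-1])
    m=env.camera_model(n); print(n,{k:(np.round(v,3).tolist()) if not isinstance(v,str) else v for k,v in m.items()})
print(env.state())
E
```

```text
pics
top {'fx': 560.476, 'fy': 560.476, 'cx': 325.668, 'cy': 239.291, 'camera_from_world': [[-0.008, -1.0, 0.002, 10.209], [0.979, -0.007, 0.206, -473.44], [-0.206, 0.004, 0.979, -904.132], [0.0, 0.0, 0.0, 1.0]]}
side {'fx': 554.108, 'fy': 554.108, 'cx': 319.423, 'cy': 241.708, 'camera_from_world': [[0.814, -0.581, 0.01, -405.357], [0.361, 0.519, 0.775, -190.242], [-0.455, -0.627, 0.632, -843.631], [0.0, 0.0, 0.0, 1.0]]}
{'time_s': 0.1, 'qpos': array([ 6.69803345e+01,  1.83462013e+01,  8.96975335e+01,  3.88828601e-04,
        7.20439314e+01, -1.14440984e+00]), 'qvel': array([-0.07776098, -0.02571861, -0.22942136,  0.0392208 , -0.14370861,
        0.0633991 ]), 'effort': array([ 1.27115010e-03, -4.13342679e+01, -2.32508415e+01,  7.28781126e-02,
        4.21452709e-02, -5.46351453e-05]), 'ee_pos': array([214.04944242, 533.20182514, 213.23492223]), 'ee_rot': array([-1.79912359e+02, -2.12053554e-03,  1.58124623e+02]), 'force': array([-0.57990586,  0.12309474, -0.31145876]), 'torque': array([-0.04287471,  0.02634312, -0.03999732]), 'gripper_force': 0.0, 'gripper_width': 91.03646257537642}
```

View pics/top0.png

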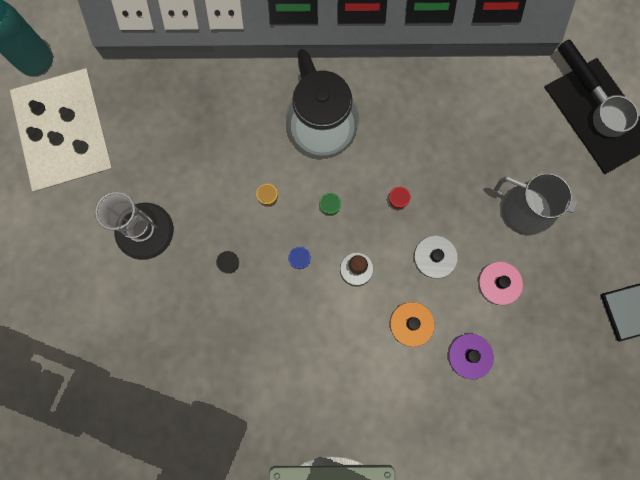

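View pics/side0.png

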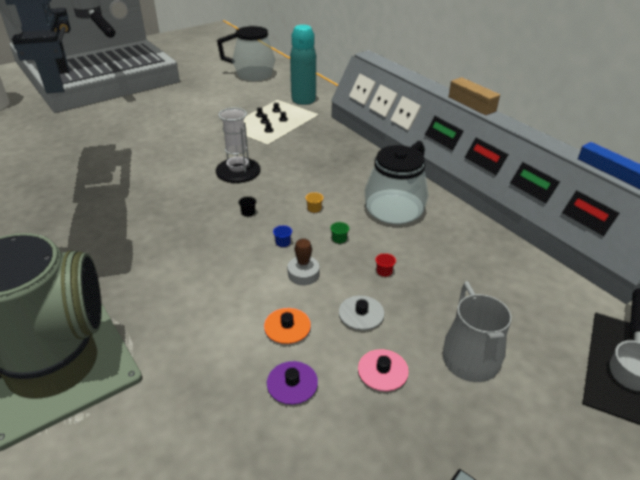

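Top view: gold (267,194), green (330,204), red (400,198), blue (300,258), black (228,262), grey cap (437,256), dispenser base (143,231) and mouth (116,210). The side view agrees on all of these. Next I'll refine the positions with both cameras.

```bash
cat > h.py <<'E'
from workcell import env
import cv2, numpy as np
def unproj(n,u,v,z):
    m=env.camera_model(n); T=np.array(m["camera_from_world"]); R,t=T[:3,:3],T[:3,3]
    d=R.T@np.array([(u-m["cx"])/m["fx"],-(v-m["cy"])/m["fy"],-1]); c=-R.T@t
    return (c+d*(z-c[2])/d[2])[:2]
def proj(n,p):
    m=env.camera_model(n); T=np.array(m["camera_from_world"]); q=T[:3,:3]@np.array(p)+T[:3,3]
    return np.array([m["cx"]+m["fx"]*q[0]/-q[2], m["cy"]-m["fy"]*q[1]/-q[2]])
def circ(n,xy,z,d):  # projected circle pixels
    a=np.linspace(0,2*np.pi,60)
    return np.array([proj(n,[xy[0]+d/2*np.cos(t),xy[1]+d/2*np.sin(t),z]) for t in a])
E
python3 - <<'E'
from h import *
print({k for k in env.camera_model("top")})
seeds={"top":dict(gold=(267,194),green=(330,204),red=(400,198),blue=(300,258),black=(228,262)),
"side":dict(gold=(315,199),green=(340,229),red=(385,261),blue=(283,233),black=(248,203))}
for n in seeds:
    im=cv2.imread(f"pics/{n}0.png"); 
    for k,(u,v) in seeds[n].items():
        w=16; p=im[v-w:v+w+1,u-w:u+w+1].astype(int)
        ref=np.median(p[w-2:w+3,w-2:w+3].reshape(-1,3),0)
        bg=np.median(np.r_[p[0],p[-1]],0)
        m=(np.linalg.norm(p-ref,axis=2)<np.linalg.norm(p-bg,axis=2)*.6).astype(np.uint8)
        l,lab,st,ce=cv2.connectedComponentsWithStats(m); i=lab[w,w]
        c=ce[i]+[u-w,v-w]
        x,y,ww,hh=st[i][:4]
        print(n,k,c.round(1),st[i][2:5],unproj(n,*c,30).round(1), "bbox", unproj(n,u-w+x+ww/2-.5,v-w+y+hh/2-.5,30).round(1))
print("cap top disc",unproj("top",436,256.5,12),unproj("top",437,255,32),"side",unproj("side",361.5,312,12))
print("base top",unproj("top",143.5,231,8),"mouth",unproj("top",116,210,146))
print("pitcher",unproj("top",530,208,0),"carafe",unproj("top",322,125,0),unproj("top",322,98,140), "tamper",unproj("top",357,269,22))
im=[cv2.resize(cv2.imread("pics/top0.png")[180:280,80:200],None,fx=5,fy=5,interpolation=2)[:500,:600],]
s=cv2.resize(cv2.imread("pics/side0.png")[95:195,200:280],None,fx=5,fy=5,interpolation=2)
c=cv2.resize(cv2.imread("pics/top0.png")[226:286,400:472],None,fx=4,fy=4)
o=np.zeros((500,800,3),np.uint8); o[:,:400]=im[0][:500,:400]; o[:,400:]=s
cv2.imwrite("pics/disp.png",o)
E
```

```text
{'fx', 'camera_from_world', 'cy', 'fy', 'cx'}
top gold [266.5 193.5] [ 22  20 339] [561.1 110.2] bbox [561.  110.3]
top green [329.6 204. ] [ 22  23 385] [541.  -1.] bbox [541.   -0.8]
top red [399.3 196.6] [ 22  21 344] [ 553.5 -124.1] bbox [ 552.9 -124.4]
top blue [299.1 257.3] [ 22  22 374] [446.1  52.5] bbox [445.8  51.8]
top black [227.4 261.8] [ 23  22 396] [439.2 175.9] bbox [439.8 176.6]
side gold [314. 198.] [ 17  11 154] [559.9 106.2] bbox [560.  106.3]
side green [339.3 232.7] [ 18  21 313] [533.  -16.1] bbox [532.7 -17.1]
side red [384.8 264.5] [ 19  23 355] [ 544.3 -135.4] bbox [ 543.7 -136.7]
side blue [282.4 235.7] [ 18  21 309] [439.  38.] bbox [438.6  37.2]
side black [247.5 206. ] [ 17  20 267] [433.  159.7] bbox [431.3 158.8]
cap top disc [ 448.97223881 -187.37324265] [ 448.03938871 -185.15399607] side [ 448.86361091 -189.28227947]
base top [499.72941283 330.63008949] mouth [501.68623547 329.51485366]
pitcher [ 539.09044626 -364.71423584] carafe [702.49266566  11.46600642] [688.61297276  10.96170348] tamper [426.26851423 -47.4072747 ]
```

View pics/disp.png

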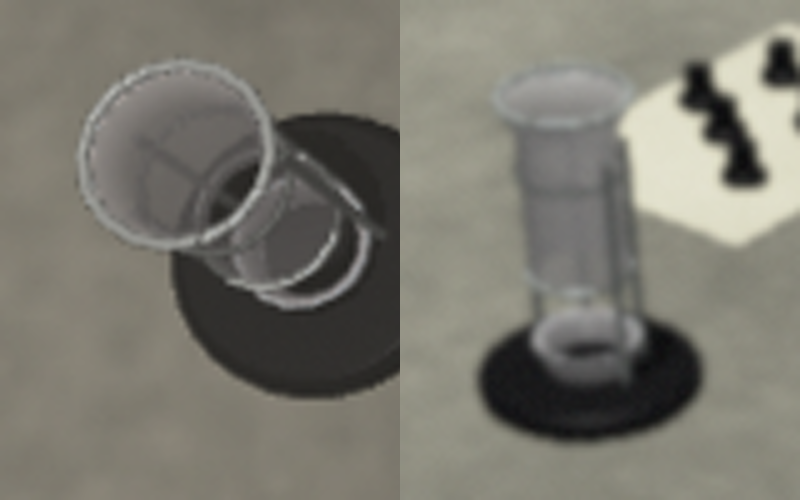

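Crop: the ring's outer edge is centred at about (114.6,210.2) in the top view and (232.6,113.4) in the side view. I'll compute the mouth position and check the distances.

```bash
python3 - <<'E'
from h import *
print(unproj("top",114.6,210.2,146),unproj("side",232.6,113.4,146))
for n in("top","side"):
    c=circ(n,(501,330.5),146,62); print(n,c.min(0),c.max(0)); c=circ(n,(500,330.5),8,104); print(c.min(0),c.max(0))
    c=circ(n,(561,110.5),30,38); print(c.min(0),c.max(0))
# cap via grey threshold
im=cv2.imread("pics/top0.png")[226:286,405:470]; g=im.min(2); _,b=cv2.threshold(g,150,255,0)
cs,_=cv2.findContours(b,0,1); c=max(cs,key=cv2.contourArea); e=cv2.fitEllipse(c); print(e); print(unproj("top",e[0][0]+405,e[0][1]+226,12))
kn=(g<60).astype(np.uint8); print(cv2.connectedComponentsWithStats(kn)[2:])
E
python3 -m jog '{"jaw":[70,70,70,70,70,70,70,70,70,70],"slide":[[-1,-1,0],[-1,-1,0],[-1,-1,0],[-1,-1,0],[-1,-1,0],[-1,-1,0],[-1,-1,0],[-1,-1,0],[-1,-1,0],[0,0,0]],"spin":[1,1,0.75,0,0,0,0,0,0,0]}' 10
```

```text
[501.38370742 331.64751308] [502.5055893  328.14651198]
top [ 95.13725868 191.09761695] [135.51596194 230.04206085]
[114.29724885 202.67095612] [172.83082243 259.61361608]
[255.62639512 183.19899544] [277.14325488 203.8786872 ]
side [216.80941542 106.7530372 ] [246.00651611 119.84546838]
[213.60870108 156.99240458] [259.22318497 180.97719294]
[304.06815842 191.73124301] [322.386906   202.15637168]
((30.647226333618164, 30.4964599609375), (40.1683235168457, 41.991851806640625), 128.01705932617188)
[ 448.98327317 -186.75295102]
(array([[   0,    0,   65,   60, 3769],
       [  25,   23,   14,   13,  131]], dtype=int32), array([[32.00742903, 29.51658265],
       [31.78625954, 29.02290076]]))
time_s: 1.1
ee_pos: [251.2, 153.0, 213.5]
ee_rot: [-179.9, 0.1, 135.8]
force: [1.3, 0.3, -0.4]
gripper_width: 69.8
gripper_force: 0.0
```

```bash
python3 -m jog '{"jaw":[70,70,70,70,70,70],"slide":[[0,0,0],[0,0,0],[0,0,0],[0,0,0],[0,0,0],[0,0,0]],"spin":[-1,-1,-1,-1,-1,-0.52]}' >/dev/null
python3 -m jog '{"jaw":[70,70,70,70,70,70,70,70,70,70],"slide":[[-1,0,0],[-1,0,0],[-1,0,0],[-1,0,0],[-1,0,0],[-1,0,0],[-1,0,0],[-1,0,0],[-1,0,0],[0,0,0]],"spin":[0,0,0,0,0,0,0,0,0,0]}'
```

```text
time_s: 2.7
ee_pos: [525.5, 159.5, 212.8]
ee_rot: [180.0, 0.1, -179.7]
force: [-0.3, -0.6, -0.8]
gripper_width: 70.0
gripper_force: 0.0
```

```bash
python3 -m jog '{"jaw":[70,70,70,70,70,70,70,70],"slide":[[-0.6,-0.82,0],[-0.58,-0.82,0],[0,0,1],[0,0,1],[0,0,1],[0,0,1],[0,0,0.7],[0,0,0]],"spin":[0,0,0,0,0,0,0,0]}'
python3 - <<'E'
from h import *
a=env.grab_frame("top")[:,:,::-1]; b=env.grab_frame("side")[:,:,::-1]
o=np.hstack([cv2.resize(a[140:260,210:320],None,fx=3.6,fy=3.6)[:430,:396],cv2.resize(b[120:240,260:370],None,fx=3.6,fy=3.6)[:430,:396]])
cv2.imwrite("pics/g1.png",o)
E
```

```text
time_s: 3.5
ee_pos: [554.7, 109.8, 69.8]
ee_rot: [-179.9, -0.4, -179.7]
force: [-1.1, -0.4, -0.1]
gripper_width: 70.2
gripper_force: 0.0
```

View pics/g1.png

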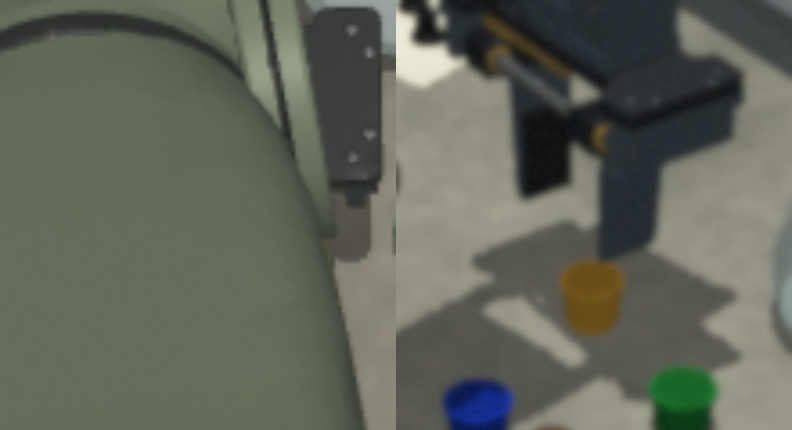

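The fingers straddle the gold capsule at (592,295) in the right half of the crop, with the shadow lined up. Next I'll correct x, lower and grip.

```bash
python3 -m jog '{"jaw":[70,70,70,70,70],"slide":[[-0.2,0,0],[0,0,0.8],[0,0,0.8],[0,0,0],[0,0,0]],"spin":[0,0,0,0,0]}'
```

```text
time_s: 4.1
ee_pos: [564.9, 109.6, 26.1]
ee_rot: [180.0, 0.1, -179.7]
force: [-0.0, 0.7, 1.6]
gripper_width: 69.9
gripper_force: 0.0
```

```bash
python3 -m jog '{"jaw":[70,70,30,30,30,30,30,30],"slide":[[0.12,0,0.14],[0,0,0],[0,0,0],[0,0,0],[0,0,0],[0,0,0],[0,0,0],[0,0,0]],"spin":[0,0,0,0,0,0,0,0]}' 10
```

```text
time_s: 4.9
ee_pos: [560.4, 109.4, 20.8]
ee_rot: [180.0, 0.0, -179.7]
force: [-0.0, -0.7, 1.2]
gripper_width: 36.7
gripper_force: 10.0
```

```bash
python3 -m jog '{"jaw":[30,30,30,30,30,30,30],"slide":[[0,0,-0.5],[0,0,-1],[0,0,-1],[0,0,-1],[0,0,-1],[0,0,-1],[0,0,-0.2]],"spin":[0,0,0,0,0,0,0]}'
python3 -m jog '{"jaw":[30,30,30,30,30,30,30,30,30,30],"slide":[[0.2,0.7,0],[0.25,0.9,0],[0.25,0.9,0],[0.25,0.95,0],[0.25,0.95,0],[0.25,0.95,0],[0.25,0.95,0],[0.2,0.7,0],[0.07,0.37,0],[0,0,0]],"spin":[0,0,0,0,0,0,0,0,0,0]}'
python3 -m jog '{"jaw":[30,30],"slide":[[0,0,0],[0,0,0]],"spin":[0,0]}'
python3 - <<'E'
from h import *
a=env.grab_frame("top")[:,:,::-1]; b=env.grab_frame("side")[:,:,::-1]
o=np.hstack([cv2.resize(a[150:270,60:170],None,fx=3.6,fy=3.6)[:430,:396],cv2.resize(b[50:170,180:290],None,fx=3.6,fy=3.6)[:430,:396]])
cv2.imwrite("pics/d1.png",o); print(env.state()["ee_pos"])
E
```

```text
time_s: 5.6
ee_pos: [562.2, 109.7, 195.4]
ee_rot: [179.9, 0.4, -179.7]
force: [0.3, 0.0, 0.2]
gripper_width: 36.8
gripper_force: 10.0
time_s: 6.6
ee_pos: [499.5, 330.9, 190.7]
ee_rot: [-180.0, -0.1, -179.6]
force: [-0.1, -0.0, -0.3]
gripper_width: 37.2
gripper_force: 10.0
time_s: 6.8
ee_pos: [500.3, 329.0, 191.5]
ee_rot: [-180.0, -0.0, -179.8]
force: [-0.7, -0.4, 0.1]
gripper_width: 36.8
gripper_force: 10.0
[500.42305035 329.18959976 191.78687023]
```

View pics/d1.png

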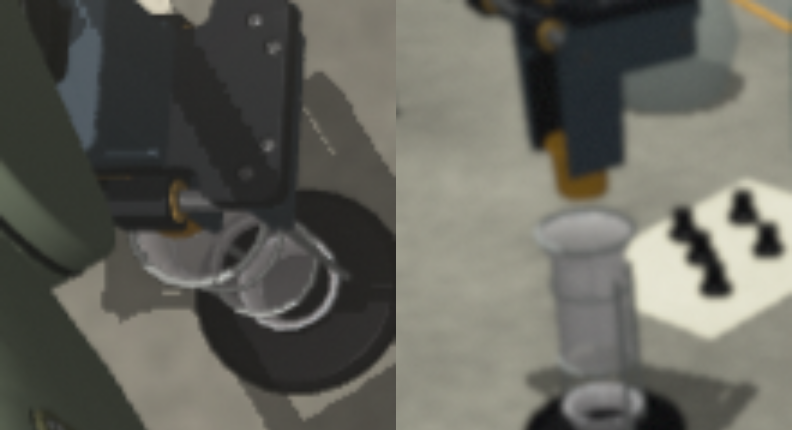

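The gold capsule hangs upright and centred over the mouth. Next I'll lower it into the flare and release.

```bash
python3 -m jog '{"jaw":[30,30,30,30],"slide":[[0,0.03,0.7],[0,0,0.7],[0,0,0],[0,0,0]],"spin":[0,0,0,0]}'
python3 -m jog '{"jaw":[70,70,70,70,70,70,70,70],"slide":[[0,0,0],[0,0,0],[0,0,0],[0,0,0],[0,0,0],[0,0,0],[0,0,-1],[0,0,-0.4]],"spin":[0,0,0,0,0,0,0,0]}'
python3 - <<'E'
from h import *
b=env.grab_frame("side")[:,:,::-1]
cv2.imwrite("pics/d2.png",cv2.resize(b[50:190,180:290],None,fx=4,fy=4)); print(env.state()["ee_pos"])
E
```

```text
time_s: 7.3
ee_pos: [500.3, 330.6, 150.1]
ee_rot: [-180.0, -0.0, -179.8]
force: [0.7, 0.3, -0.7]
gripper_width: 36.5
gripper_force: 10.0
time_s: 8.1
ee_pos: [501.0, 331.7, 193.8]
ee_rot: [179.9, 0.2, -179.7]
force: [0.7, 0.4, 0.7]
gripper_width: 69.9
gripper_force: 0.0
[501.68557882 332.12338006 195.46933844]
```

View pics/d2.png

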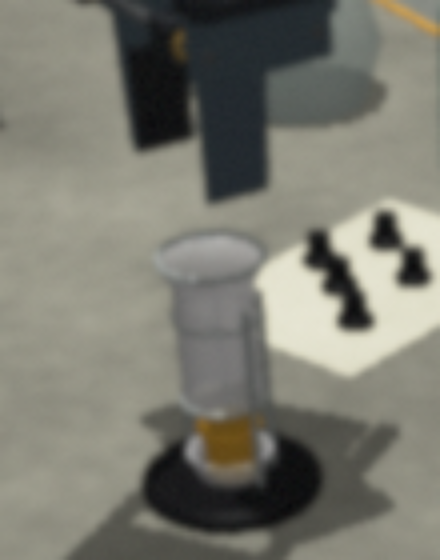

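Gold is seated at the bottom of the tube, upright (230,440). Green is next.

```bash
python3 -m jog '{"jaw":[70,70,70,70,70,70,70,70,70,70],"slide":[[-0.1,-0.6,0],[-0.1,-0.97,0],[-0.14,-1,0],[-0.14,-1,0],[-0.14,-1,0],[-0.14,-1,0],[-0.14,-1,0],[-0.14,-1,0],[-0.14,-1,0],[-0.14,-1,0]],"spin":[0,0,0,0,0,0,0,0,0,0]}' >/dev/null
python3 -m jog '{"jaw":[70,70,70,70,70,70,70,70,70],"slide":[[0,-1,0],[0,-0.5,0],[0,0,1],[0,0,1],[0,0,1],[0,0,1],[0,0,0.5],[0,0,0],[0,0,0]],"spin":[0,0,0,0,0,0,0,0,0]}'
python3 -m jog '{"jaw":[70],"slide":[[0,0,0]],"spin":[0]}'
```

```text
time_s: 10.05
ee_pos: [541.2, -0.8, 56.7]
ee_rot: [180.0, -0.0, -179.7]
force: [0.1, -0.2, 0.2]
gripper_width: 69.9
gripper_force: 0.0
time_s: 10.15
ee_pos: [542.1, -0.8, 57.8]
ee_rot: [180.0, 0.1, -179.7]
force: [-0.6, -0.9, 0.9]
gripper_width: 70.2
gripper_force: 0.0
```

```bash
python3 -m jog '{"jaw":[70,70,70,70,30,30,30,30,30,30],"slide":[[0,0,0.6],[0,0,0.6],[0,0,0],[0,0,0],[0,0,0],[0,0,0],[0,0,0],[0,0,0],[0,0,0],[0,0,0]],"spin":[0,0,0,0,0,0,0,0,0,0]}' 10
python3 -m jog '{"jaw":[30,30,30,30,30,30,30,30],"slide":[[0,0,-0.5],[0,0,-1],[0,0,-1],[0,0,-1],[0,0,-1],[0,0,-1],[0,0,-0.2],[0,0,0]],"spin":[0,0,0,0,0,0,0,0]}'
```

```text
time_s: 11.15
ee_pos: [541.5, -0.8, 21.0]
ee_rot: [180.0, 0.0, -179.7]
force: [-0.1, -0.8, 2.0]
gripper_width: 36.6
gripper_force: 10.0
time_s: 11.95
ee_pos: [541.7, -0.8, 192.3]
ee_rot: [180.0, 0.1, -179.7]
force: [-0.8, -1.2, -1.5]
gripper_width: 36.5
gripper_force: 10.0
```

```bash
python3 -m jog '{"jaw":[30,30,30,30,30,30,30,30,30,30],"slide":[[0.1,0.6,0],[0.14,0.95,0],[0.14,1,0],[0.14,1,0],[0.14,1,0],[0.14,1,0],[0.14,1,0],[0.14,1,0],[0.14,1,0],[0.14,1,0]],"spin":[0,0,0,0,0,0,0,0,0,0]}' >/dev/null
python3 -m jog '{"jaw":[30,30,30,30,30],"slide":[[0,0.9,0],[0,0.6,0],[0,0,0],[0,0,0],[0,0,0]],"spin":[0,0,0,0,0]}'
python3 - <<'E'
from h import *
b=env.grab_frame("side")[:,:,::-1]
cv2.imwrite("pics/d3.png",cv2.resize(b[50:190,180:290],None,fx=4,fy=4)); print(env.state()["ee_pos"])
E
```

```text
time_s: 13.45
ee_pos: [498.8, 329.2, 191.2]
ee_rot: [-179.9, -0.1, -179.8]
force: [-0.1, 0.3, -0.1]
gripper_width: 36.8
gripper_force: 10.0
[498.89872151 329.25691877 191.51810747]
```

View pics/d3.png

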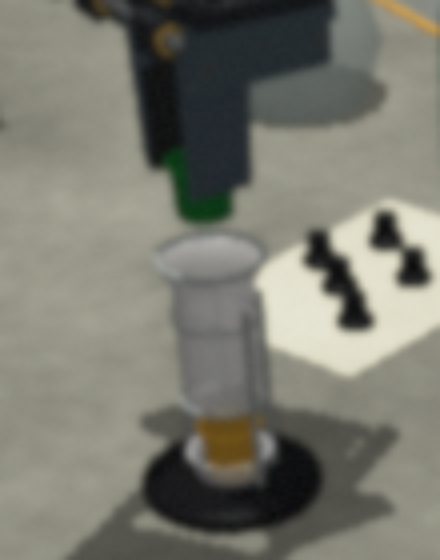

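Green is upright over the mouth (205,195). I'll nudge it slightly, lower, release and rise.

```bash
python3 -m jog '{"jaw":[30,30,30,30],"slide":[[-0.06,0.05,0.7],[0,0,0.7],[0,0,0],[0,0,0]],"spin":[0,0,0,0]}'
python3 -m jog '{"jaw":[70,70,70,70,70,70,70,70,70],"slide":[[0,0,0],[0,0,0],[0,0,0],[0,0,0],[0,0,0],[0,0,0],[0,0,-1],[0,0,-0.4],[0,0,0]],"spin":[0,0,0,0,0,0,0,0,0]}'
python3 - <<'E'
from h import *
b=env.grab_frame("side")[:,:,::-1]
cv2.imwrite("pics/d4.png",cv2.resize(b[50:190,180:290],None,fx=4,fy=4)); print(env.state()["ee_pos"])
E
```

```text
time_s: 13.9
ee_pos: [500.9, 331.3, 150.1]
ee_rot: [-180.0, -0.0, -179.8]
force: [-0.2, 0.2, 0.6]
gripper_width: 36.8
gripper_force: 10.0
time_s: 14.8
ee_pos: [501.8, 332.8, 194.0]
ee_rot: [179.8, 0.2, -179.7]
force: [0.4, 0.0, 0.1]
gripper_width: 70.0
gripper_force: 0.0
[501.04499645 332.2304362  192.44690515]
```

View pics/d4.png

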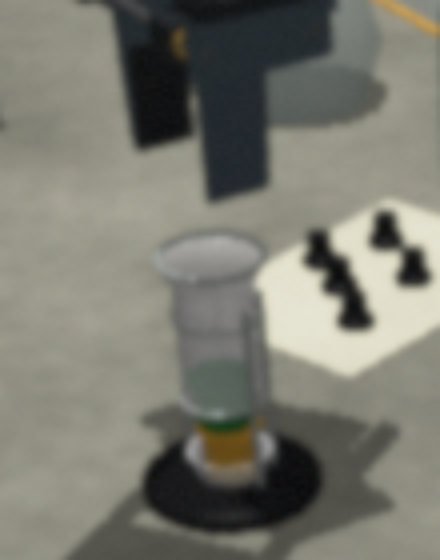

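Green sits on gold. Blue is next.

```bash
python3 -m jog '{"jaw":[70,70,70,70,70,70,70,70,70,70],"slide":[[0.18,-0.7,0],[0.18,-0.95,0],[0.18,-1,0],[0.18,-1,0],[0.18,-1,0],[0.18,-1,0],[0.18,-1,0],[0.18,-1,0],[0.2,-1,0],[0.2,-0.67,0]],"spin":[0,0,0,0,0,0,0,0,0,0]}' >/dev/null
python3 -m jog '{"jaw":[70,70,70,70,70,70,70,70,70],"slide":[[0,0,0],[0,0,0.7],[0,0,1],[0,0,1],[0,0,1],[0,0,0.8],[0,0,0],[0,0,0],[0,0,0]],"spin":[0,0,0,0,0,0,0,0,0]}'
```

```text
time_s: 16.75
ee_pos: [447.9, 52.5, 57.7]
ee_rot: [180.0, 0.1, -179.7]
force: [-0.4, -1.1, 0.6]
gripper_width: 70.3
gripper_force: 0.0
```

```bash
python3 -m jog '{"jaw":[70,70,70,70,30,30,30,30,30,30],"slide":[[0.05,0,0.6],[0,0,0.6],[0,0,0],[0,0,0],[0,0,0],[0,0,0],[0,0,0],[0,0,0],[0,0,0],[0,0,0]],"spin":[0,0,0,0,0,0,0,0,0,0]}' 10
python3 -m jog '{"jaw":[30,30,30,30,30,30,30,30],"slide":[[0,0,-0.5],[0,0,-1],[0,0,-1],[0,0,-1],[0,0,-1],[0,0,-1],[0,0,-0.2],[0,0,0]],"spin":[0,0,0,0,0,0,0,0]}'
```

```text
time_s: 17.75
ee_pos: [445.6, 52.1, 21.0]
ee_rot: [180.0, 0.0, -179.7]
force: [-0.4, 0.5, 2.6]
gripper_width: 36.8
gripper_force: 10.0
time_s: 18.55
ee_pos: [445.7, 52.1, 192.2]
ee_rot: [180.0, 0.1, -179.7]
force: [0.3, -0.4, 0.2]
gripper_width: 36.9
gripper_force: 10.0
```

```bash
python3 -m jog '{"jaw":[30,30,30,30,30,30,30,30,30,30],"slide":[[-0.18,0.6,0],[-0.18,0.95,0],[-0.18,1,0],[-0.18,1,0],[-0.18,1,0],[-0.18,1,0],[-0.18,1,0],[-0.18,1,0],[-0.2,1,0],[-0.2,0.75,0]],"spin":[0,0,0,0,0,0,0,0,0,0]}' >/dev/null
python3 -m jog '{"jaw":[30,30,30,30],"slide":[[0,0,0],[0,0,0],[0,0,0],[0,0,0]],"spin":[0,0,0,0]}'
```

```text
time_s: 19.95
ee_pos: [498.9, 330.2, 191.4]
ee_rot: [-180.0, -0.0, -179.8]
force: [0.3, 0.3, -1.1]
gripper_width: 36.8
gripper_force: 10.0
```

```bash
python3 -m jog '{"jaw":[30,30,30,30],"slide":[[-0.06,0.02,0.7],[0,0,0.7],[0,0,0],[0,0,0]],"spin":[0,0,0,0]}'
python3 -m jog '{"jaw":[70,70,70,70,70,70,70,70,70],"slide":[[0,0,0],[0,0,0],[0,0,0],[0,0,0],[0,0,0],[0,0,0],[0,0,-1],[0,0,-0.4],[0,0,0]],"spin":[0,0,0,0,0,0,0,0,0]}'
python3 - <<'E'
from h import *
b=env.grab_frame("side")[:,:,::-1]
cv2.imwrite("pics/d5.png",cv2.resize(b[50:190,180:290],None,fx=4,fy=4)); print(env.state()["ee_pos"])
E
```

```text
time_s: 20.35
ee_pos: [501.0, 331.4, 150.2]
ee_rot: [-180.0, -0.0, -179.8]
force: [0.0, 0.5, 0.3]
gripper_width: 37.0
gripper_force: 10.0
time_s: 21.25
ee_pos: [502.1, 332.7, 194.0]
ee_rot: [179.8, 0.2, -179.7]
force: [-0.2, 0.4, 0.1]
gripper_width: 69.9
gripper_force: 0.0
[501.34591379 332.23486852 192.43359259]
```

View pics/d5.png

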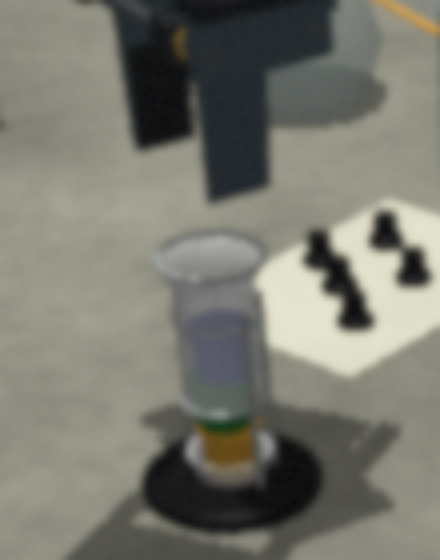

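Blue sits on green. Red is next.

```bash
python3 -m jog '{"jaw":[70,70,70,70,70,70,70,70,70,70],"slide":[[-0.1,-0.7,0],[-0.1,-0.95,0],[-0.1,-1,0],[-0.1,-1,0],[-0.1,-1,0],[-0.1,-1,0],[-0.1,-1,0],[-0.1,-1,0],[-0.1,-1,0],[-0.1,-1,0]],"spin":[0,0,0,0,0,0,0,0,0,0]}' >/dev/null
python3 -m jog '{"jaw":[70,70,70,70,70,70,70,70],"slide":[[-0.12,-1,0],[-0.12,-1,0],[-0.12,-1,0],[-0.12,-1,0],[-0.12,-1,0],[-0.13,-0.57,0],[0,0,0],[0,0,0]],"spin":[0,0,0,0,0,0,0,0]}' >/dev/null
python3 -m jog '{"jaw":[70,70,70,70,70,70,70,70],"slide":[[0,0,0.7],[0,0,1],[0,0,1],[0,0,1],[0,0,0.8],[0,0,0],[0,0,0],[0,0,0]],"spin":[0,0,0,0,0,0,0,0]}'
```

```text
time_s: 23.9
ee_pos: [556.3, -124.0, 58.3]
ee_rot: [-180.0, 0.2, -179.7]
force: [0.1, 0.1, -0.2]
gripper_width: 69.7
gripper_force: 0.0
```

```bash
python3 -m jog '{"jaw":[70,70,70,70,30,30,30,30,30,30],"slide":[[0.08,0,0.6],[0,0,0.6],[0,0,0],[0,0,0],[0,0,0],[0,0,0],[0,0,0],[0,0,0],[0,0,0],[0,0,0]],"spin":[0,0,0,0,0,0,0,0,0,0]}' 10
python3 -m jog '{"jaw":[30,30,30,30,30,30,30,30],"slide":[[0,0,-0.5],[0,0,-1],[0,0,-1],[0,0,-1],[0,0,-1],[0,0,-1],[0,0,-0.2],[0,0,0]],"spin":[0,0,0,0,0,0,0,0]}'
python3 -m jog '{"jaw":[30,30,30,30,30,30,30,30,30,30],"slide":[[0.1,0.7,0],[0.1,0.95,0],[0.1,1,0],[0.1,1,0],[0.1,1,0],[0.1,1,0],[0.1,1,0],[0.1,1,0],[0.1,1,0],[0.1,1,0]],"spin":[0,0,0,0,0,0,0,0,0,0]}' >/dev/null
python3 -m jog '{"jaw":[30,30,30,30,30,30,30,30],"slide":[[0.12,1,0],[0.12,1,0],[0.12,1,0],[0.12,1,0],[0.12,0.9,0],[0.1,0.6,0],[0,0,0],[0,0,0]],"spin":[0,0,0,0,0,0,0,0]}' >/dev/null
python3 -m jog '{"jaw":[30,30],"slide":[[0,0,0],[0,0,0]],"spin":[0,0]}'
```

```text
time_s: 24.9
ee_pos: [552.9, -124.4, 21.0]
ee_rot: [180.0, 0.0, -179.7]
force: [0.1, -0.1, 1.6]
gripper_width: 36.8
gripper_force: 10.0
time_s: 25.7
ee_pos: [553.0, -124.5, 192.3]
ee_rot: [-180.0, 0.1, -179.7]
force: [0.3, 0.4, 0.4]
gripper_width: 37.1
gripper_force: 10.0
time_s: 27.7
ee_pos: [499.7, 328.8, 191.7]
ee_rot: [-180.0, -0.0, -179.8]
force: [0.7, 0.5, 0.1]
gripper_width: 37.1
gripper_force: 10.0
```

```bash
python3 -m jog '{"jaw":[30,30,30,30],"slide":[[-0.04,0.06,0.7],[0,0,0.7],[0,0,0],[0,0,0]],"spin":[0,0,0,0]}'
python3 -m jog '{"jaw":[70,70,70,70,70,70,70,70,70],"slide":[[0,0,0],[0,0,0],[0,0,0],[0,0,0],[0,0,0],[0,0,0],[0,0,-1],[0,0,-0.4],[0,0,0]],"spin":[0,0,0,0,0,0,0,0,0]}'
python3 - <<'E'
from h import *
b=env.grab_frame("side")[:,:,::-1]
cv2.imwrite("pics/d6.png",cv2.resize(b[50:190,180:290],None,fx=4,fy=4)); print(env.state()["ee_pos"])
E
```

```text
time_s: 28.1
ee_pos: [500.9, 331.1, 150.1]
ee_rot: [-180.0, -0.0, -179.8]
force: [-0.2, 0.4, 0.0]
gripper_width: 36.9
gripper_force: 10.0
time_s: 29.0
ee_pos: [501.8, 332.4, 194.0]
ee_rot: [179.8, 0.2, -179.7]
force: [-1.3, -1.1, 0.4]
gripper_width: 70.0
gripper_force: 0.0
[501.04277375 331.91063211 192.43330893]
```

View pics/d6.png

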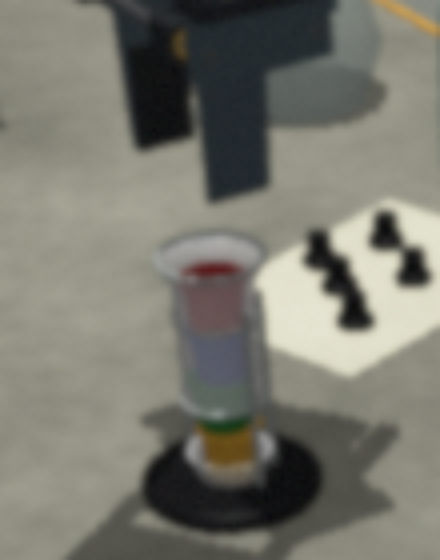

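Red is in, lid up (212,272), so all four are stacked in order. Next is the cap.

```bash
python3 -m jog '{"jaw":[60,60,60,60,60,60,60,60,60,60],"slide":[[0.1,-0.7,0],[0.1,-0.95,0],[0.1,-1,0],[0.1,-1,0],[0.1,-1,0],[0.1,-1,0],[0.1,-1,0],[0.1,-1,0],[0.1,-1,0],[0.1,-1,0]],"spin":[0,0,0,0,0,0,0,0,0,0]}' >/dev/null
python3 -m jog '{"jaw":[60,60,60,60,60,60,60,60,60,60],"slide":[[0.1,-1,0],[0.1,-1,0],[0.1,-1,0],[0.1,-1,0],[0.1,-1,0],[0.1,-1,0],[0.1,-1,0],[0.05,-0.63,0],[0,0,0],[0,0,0]],"spin":[0,0,0,0,0,0,0,0,0,0]}' >/dev/null
python3 -m jog '{"jaw":[60,60,60,60,60,60,60,60],"slide":[[0,0,0.7],[0,0,1],[0,0,1],[0,0,1],[0,0,0.8],[0,0,0],[0,0,0],[0,0,0]],"spin":[0,0,0,0,0,0,0,0]}'
python3 - <<'E'
from h import *
a=env.grab_frame("top")[:,:,::-1];b=env.grab_frame("side")[:,:,::-1]
cv2.imwrite("pics/c1.png",np.hstack([cv2.resize(b[210:350,300:420],None,fx=3.3,fy=3.3),cv2.resize(a[180:320,380:500],None,fx=3.3,fy=3.3)]))
E
```

```text
time_s: 31.85
ee_pos: [451.8, -186.9, 58.0]
ee_rot: [-179.9, 0.1, -179.7]
force: [0.6, 0.1, 0.9]
gripper_width: 59.6
gripper_force: 0.0
```

View pics/c1.png

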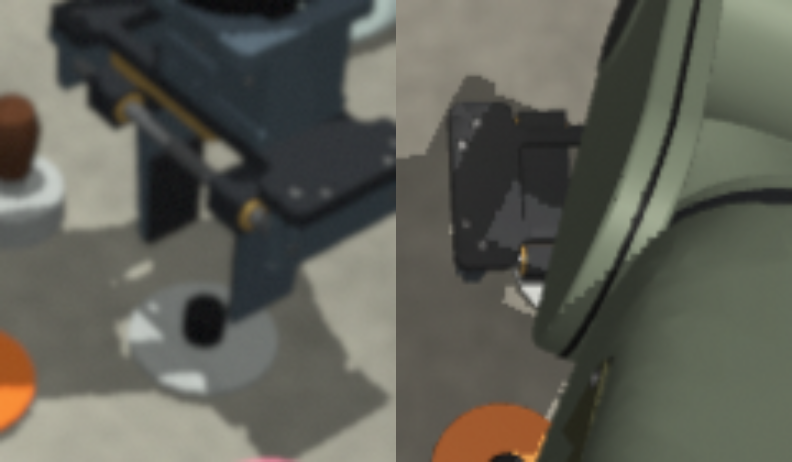

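The fingers straddle the grey cap's knob (203,320). I'll lower and grip.

```bash
python3 -m jog '{"jaw":[60,60,60,60,60],"slide":[[0.07,0,0.7],[0,0,0.65],[0,0,0],[0,0,0],[0,0,0]],"spin":[0,0,0,0,0]}'
python3 -m jog '{"jaw":[10,10,10,10,10,10,10,10],"slide":[[0,0,0],[0,0,0],[0,0,0],[0,0,0],[0,0,0],[0,0,0],[0,0,0],[0,0,0]],"spin":[0,0,0,0,0,0,0,0]}' 20
```

```text
time_s: 32.45
ee_pos: [449.6, -187.4, 17.4]
ee_rot: [-179.9, 0.1, -179.7]
force: [-0.5, -0.5, 0.5]
gripper_width: 60.1
gripper_force: 0.0
time_s: 33.25
ee_pos: [448.7, -187.0, 16.3]
ee_rot: [180.0, 0.0, -179.7]
force: [0.5, 0.1, 1.4]
gripper_width: 21.7
gripper_force: 20.0
```

```bash
python3 -m jog '{"jaw":[10,10,10,10,10,10,10,10],"slide":[[0,0,-0.4],[0,0,-0.8],[0,0,-1],[0,0,-1],[0,0,-1],[0,0,-1],[0,0,-0.7],[0,0,0]],"spin":[0,0,0,0,0,0,0,0]}'
python3 -m jog '{"jaw":[10,10,10,10,10,10,10,10,10,10],"slide":[[-0.1,0.5,0],[-0.1,0.75,0],[-0.1,1,0],[-0.1,1,0],[-0.1,1,0],[-0.1,1,0],[-0.1,1,0],[-0.1,1,0],[-0.1,1,0],[-0.1,1,0]],"spin":[0,0,0,0,0,0,0,0,0,0]}' >/dev/null
python3 -m jog '{"jaw":[10,10,10,10,10,10,10,10,10,10],"slide":[[-0.1,1,0],[-0.1,1,0],[-0.1,1,0],[-0.1,1,0],[-0.1,1,0],[-0.1,1,0],[-0.1,0.9,0],[-0.04,0.7,0],[0,0.4,0],[0,0,0]],"spin":[0,0,0,0,0,0,0,0,0,0]}' >/dev/null
python3 -m jog '{"jaw":[10,10,10,10],"slide":[[0,0,0],[0,0,0],[0,0,0],[0,0,0]],"spin":[0,0,0,0]}'
python3 - <<'E'
from h import *
a=env.grab_frame("top")[:,:,::-1];b=env.grab_frame("side")[:,:,::-1]
cv2.imwrite("pics/c2.png",np.hstack([cv2.resize(b[50:190,170:290],None,fx=3.3,fy=3.3),cv2.resize(a[140:280,60:180],None,fx=3.3,fy=3.3)]))
E
```

```text
time_s: 34.05
ee_pos: [450.3, -187.8, 195.9]
ee_rot: [-179.8, 0.3, -179.7]
force: [0.6, -0.6, -0.7]
gripper_width: 21.2
gripper_force: 20.0
time_s: 36.45
ee_pos: [498.4, 330.0, 193.5]
ee_rot: [180.0, 0.0, -179.8]
force: [0.3, -0.7, 0.0]
gripper_width: 21.4
gripper_force: 20.0
```

View pics/c2.png

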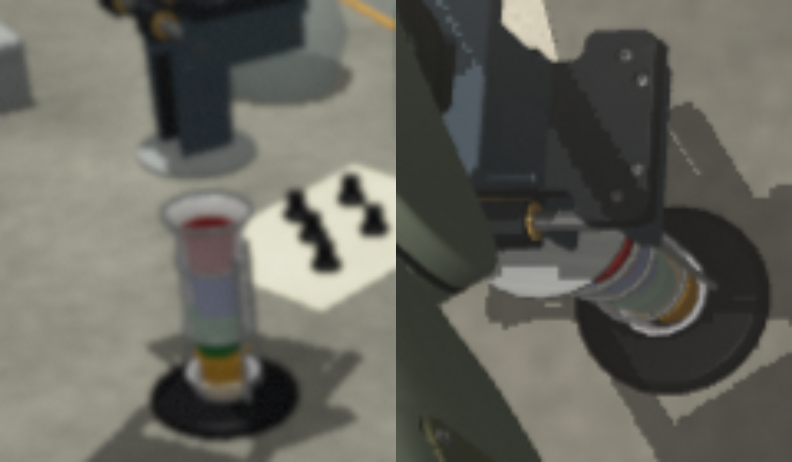

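The cap is level above the mouth. I'll lower it gently.

```bash
python3 -m jog '{"jaw":[10,10,10,10,10,10],"slide":[[-0.07,0.03,0.3],[0,0,0.5],[0,0,0.35],[0,0,0.08],[0,0,0],[0,0,0]],"spin":[0,0,0,0,0,0]}'
python3 -m jog '{"jaw":[10,10,10],"slide":[[0,0,0.05],[0,0,0],[0,0,0]],"spin":[0,0,0]}'
```

```text
time_s: 37.15
ee_pos: [500.7, 331.9, 156.8]
ee_rot: [180.0, 0.0, -179.7]
force: [-0.0, -0.4, 0.3]
gripper_width: 21.0
gripper_force: 20.0
time_s: 37.45
ee_pos: [500.5, 331.7, 155.2]
ee_rot: [180.0, 0.0, -179.7]
force: [0.2, -0.2, -0.9]
gripper_width: 21.2
gripper_force: 20.0
```

```bash
python3 -m jog '{"jaw":[10,10,10],"slide":[[0,0,0.03],[0,0,0],[0,0,0]],"spin":[0,0,0]}'
python3 -m jog '{"jaw":[50,50,50,50,50,50,50,50,50,50],"slide":[[0,0,0],[0,0,0],[0,0,0],[0,0,0],[0,0,0],[0,0,0],[0,0,-0.5],[0,0,-1],[0,0,-1],[0,0,-0.5]],"spin":[0,0,0,0,0,0,0,0,0,0]}'
python3 -m jog '{"jaw":[50,50,50,50,50,50],"slide":[[0,-1,0],[0,-1,0],[0,-1,0],[0,-1,0],[0,-0.5,0],[0,0,0]],"spin":[0,0,0,0,0,0]}'
python3 - <<'E'
from h import *
a=env.grab_frame("top")[:,:,::-1];b=env.grab_frame("side")[:,:,::-1]
cv2.imwrite("pics/f.png",np.hstack([cv2.resize(b[70:190,180:290],None,fx=3.6,fy=3.6),cv2.resize(a[160:280,60:170],None,fx=3.6,fy=3.6)]))
print(proj("top",[501,330.5,150]),proj("side",[501,330.5,150]))
E
```

```text
time_s: 37.75
ee_pos: [500.5, 331.8, 154.3]
ee_rot: [180.0, 0.0, -179.7]
force: [-0.5, -0.3, 0.7]
gripper_width: 21.5
gripper_force: 20.0
time_s: 38.75
ee_pos: [501.2, 332.2, 246.9]
ee_rot: [179.9, 0.2, -179.7]
force: [0.3, 0.1, 0.5]
gripper_width: 50.1
gripper_force: 0.0
time_s: 39.35
ee_pos: [501.1, 195.4, 244.2]
ee_rot: [180.0, 0.0, -179.9]
force: [-0.4, 1.1, -0.1]
gripper_width: 49.9
gripper_force: 0.0
[114.37624925 209.76676714] [231.27742952 111.44478316]
```

View pics/f.png

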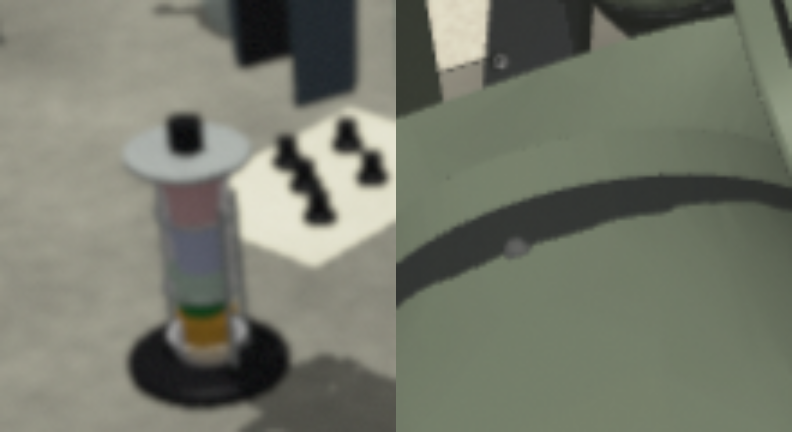

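The cap sits flat and centred on the mouth (186,150), and the stack shows gold, green, blue, red from the bottom. The gripper is clear, so I'm handing in.

```bash
python3 -c "
from workcell import env
print(env.job_done())"
```

```text
the job is handed in; nothing more can be done
None
```

The job is handed in at about 39 s: the dispenser is loaded gold, green, blue, red from the bottom, lids up, the cap is flat on its mouth, and the arm went nowhere near the items to be left alone; no verdict came back.

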